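# Pack the spindle collars and snap the case shut

### The arm

A 6-joint arm with a two-finger parallel gripper is mounted at the origin on a cart in front of the work surface, level with it; the furniture and walls round the work are solid. World frame = base frame: x ahead of the robot, y to its left, z up, the work surface at z = 0. Lengths are in mm, angles in degrees, forces in N, time in s.
With the tool pointing down it reaches from about 350 to 975 mm from the base axis. Payload 7.1 kg.
Tool frame: the origin (TCP) lies at the very end of the fingers, on their centre line; the grasp point (between the pads) lies 19 mm behind it; z points along the fingers, y is the line along which they close (so a half turn about z gives the same grasp; the last joint's range is limited). The gripper opens to 88 mm and grips with 3 to 60 N. Pads are 20 mm wide; open, the fingers measure 115 mm over their backs; the gripper's body (75 mm by 178 mm) begins 61 mm behind the grasp point.
Start: joints at [63.255, 24.242, 93.386, -0, 62.372, -1.089], TCP at [270.582, 563.374, 222.675] pointing down, gripper open.
Joint ranges: [-172.04, 172.04], [-51.8, 120.97], [4.93, 147.93], [-75.15, 255.16], [6.16, 154.13], [-145.62, 145.62]. Speed limits (degrees/s): [136.94, 136.94, 172.46, 180, 180, 180].

### API

Orientations are given as [roll, pitch, yaw] about the fixed x, y, z axes, in that order (R = Rz(yaw) Ry(pitch) Rx(roll)).
In Python, from rig import r, vision, job gives the robot as it stands.
- The arm moves only by the tool apply_moves, never from a script. Its argument "moves" is text: rows parted by semicolons, each of 5 numbers parted by spaces: the shift along the tool's x, y, z in units of 20 cm (1.0 is 20 cm), then the turn about the tool's z in units of 180 degrees (1.0 is 180 degrees), then the opening, from 0 (shut) to 1 (fully open). A call has 1 to 12 rows; each row is the pose to reach, as a shift and turn from the pose commanded when the call began, along the tool's axes at that moment, turning the shorter way round; what a row does not reach only later rows make up. A row lasts 1/8 s, in which the tool goes at most 62.5 mm and 10.7 degrees, less where a joint would pass 70% of its speed; a pose out of reach is approached as far as the arm can. A call with a number of a shift or a turn outside -1 to 1 is refused whole. A call with a gripper value outside its range is refused whole. The fingers move at their own pace and stop on an object; "newtons" is the grip in N (left out, the last holds). Time passes only in rows, so rows that repeat a pose let the fingers close. It gives the time, the measured TCP pose, the force, the opening and the grip force at its end, in the units of the state.
- r.state(): the state, without advancing time (a new reading comes with each control period).
- vision.grab_frame(name): name is "scene" or "top"; returns a dict with "pixels" (400x640x3 uint8, red, green, blue), "range_z" (400x640 float32, mm along the optical axis (not along the pixel's ray), 0 where there is no reading), "intrinsics" (3x3 intrinsics, pixels), "rvec" (rotation vector, rad) and "tvec" (3), from world to camera coordinates, as OpenCV has them. Camera axes: x right, y down, z forward; pixel columns grow to the right and rows downward; lengths in mm; the calibration is good to about 2 mm. A picture is of the moment at which its call begins.
- job.sign_off(): hands the job in; it is judged then, once.
The state is a dict: "time": time; "joint_pos": joint angles; "joint_vel": joint speeds; "joint_torque": joint torques, N m; "position": TCP position; "tcp_rot": TCP orientation; "contact_force": force on the tool from outside, world axes, zero at the start; "torque": the same for the moment, N m; "gripper_width": finger opening in mm; "gripper_force": force on a finger pad.
Only numpy, scipy, OpenCV 4.12 (cv2) and the standard library are available. Lean on these libraries where they do the work, as an engineer would, in place of code of your own. Each camera call takes 0.05 s, during which the arm holds its last target. There are 200 camera calls.

### The job

Put the spindle collars away in their open wooden case: thread the wide-bored collar down the stepped post, then the narrow-bored one on top of it, both fully home. Then swing the lid over and press it down at the front until it snaps past its catch and stays fully shut; leave the other tools where they lie.

Things in the scene. Friction and masses are not known exactly. Their poses are not given: they have to be found in the camera images.
- case: open beech case fixed to the bench, 160 (x) x 220 (y) x 60 mm high outside, walls 10 mm, floor 8 mm. Origin: centre of its underside, on the bench. x points from its front (catch side, nearer the robot) to the hinge side, y along the hinge to the left. Inside the middle of the front wall sits a sprung roller catch; at the left a 24 mm high partition closes off a bay with a hex key and shims
- post_foot (a point): foot of the steel post, on its axis at the case's floor, 8 mm above the bench. Post: diameter 40 mm up to 21 mm above this point, tapering to 30 at 27 mm, then 22 mm up to 41 mm, tapering to 10 at its top at 48 mm. From the axis to the partition (+y) 73 mm, right wall 72, front wall 58, back 82 mm: let the fingers close along the case's y
- wide_collar: plain steel ring lying flat on the bench, the larger and thicker one: 66 mm outside, bore 44 mm, 28 mm high, 0.3 to 0.6 kg. Origin: centre of its underside, z along the bore. Home on the post, its underside lies on the case's floor
- narrow_collar: plain steel ring lying flat on the bench, the smaller and thinner one: 60 mm outside, bore 26 mm, 18 mm high, 0.2 to 0.45 kg. Origin: centre of its underside, z along the bore. Home on the post it rests on the wide collar, its underside 28 mm above the case's floor; it does not pass over the post's thick part
- lid (a joint): angle of the lid, rad: 0 shut, 1.57 upright, at most 2.0. Stiff hinge: above 1.2 it stays where it is left; below 0.9 it sinks by itself, in about 1 s, onto the catch at about 0.085 (front edge 15 mm proud). 10 to 15 N down over the catch, more nearer the hinge, pushes it past the roller; below 0.03 the catch pulls it to 0 and holds it. It cannot shut on a collar standing proud
- hinge (a point): middle of the hinge axis, at the back of the case, 60 mm above the bench; the axis runs along the case's y
- lid_edge (a point): middle of the lid's front edge, on its outer face, 176 mm from the hinge axis. The lid is a flat board 220 mm wide, 10 mm thick; its underside lies in the plane of the hinge axis, so when shut its outer face is 70 mm above the bench. It overhangs the case's front by 12 mm
- lid_press (a point): point on the lid's outer face just above the catch, 144 mm from the hinge axis, mid-width: the place to press
- folding_rule: folded yellow folding rule, 230 x 16 x 18 mm, lying behind the case to the right; bystander
- sliding_bevel: closed sliding bevel with a dark wooden stock, 150 x 23 x 19 mm, lying beyond the collars; bystander

How it is judged (in metres and radians):
On the way, in this order (a step that is already met when the one before it is completed fails the run):
1. the wide collar is home on the post (horizontal distance between wide_collar and post_foot below 0.006 m and z of wide_collar in the frame of post_foot below 0.003 m and angle between wide_collar's own z axis and vertical below 0.08 rad), for 0.2 s.
2. the narrow collar is home on top of it (horizontal distance between narrow_collar and post_foot below 0.006 m and z of narrow_collar in the frame of post_foot below 0.031 m and angle between narrow_collar's own z axis and vertical below 0.08 rad), for 0.2 s.
3. the lid is swung over, past half way down (value of joint lid below 0.7 rad), for 0.05 s.
4. the lid is pressed past its catch, shut (value of joint lid below 0.02 rad), for 0.2 s.
At the end, for the whole second after the job is handed in: The lid is shut behind its catch (within 0.02 rad, about 3 mm at its front edge). The wide collar lies on the case's floor and the narrow collar on the wide one, both on the post (within 6 mm of its axis) and home within 3 mm, at rest (value of joint lid below 0.02 rad and horizontal distance between each of wide_collar, narrow_collar and post_foot below 0.006 m and z of wide_collar in the frame of post_foot below 0.003 m and z of narrow_collar in the frame of post_foot below 0.031 m and linear speed of each of wide_collar, narrow_collar below 0.02 m/s); the robot touches nothing.
It fails at once if the folding rule or the sliding bevel is shifted by more than 30 mm (distance of any of folding_rule, sliding_bevel from where it was at the start of the episode above 0.03 m).
It also fails if it takes over 61 s, if anything falls off the work surface, if the arm or the gripper's body presses on something with over 40 N, if the wrist force passes 120 N, or if a joint passes its speed limit or range.

## Working session

There is one attempt and no reset: what is moved stays moved. The work goes in short steps, Python scripts to look and compute and a tool call to move; the robot and the scene stay as the last step left them, time stands still between calls to the robot, and variables do not carry over. Pictures are saved under pics/ and viewed, at most 10 in all, crops included, and the job is handed in when it is done.

Besides the shell and the picture viewer there is one more tool, called after "Request:" as name(argument=value, ...) on one line, values as JSON. apply_moves: Moves the arm, as the interface text tells. Its arguments: {"type":"object","properties":{"moves":{"type":"string"},"newtons":{"type":"number"}},"required":["moves"]}

```bash
mkdir -p pics; cat > h.py <<'E'
import numpy as np, cv2
from rig import r, vision, job
def grab(n):
    f=vision.grab_frame(n); R=cv2.Rodrigues(np.array(f["rvec"],float))[0]; t=np.array(f["tvec"],float).ravel()
    return f,R,t,np.array(f["intrinsics"],float)
def cloud(f,R,t,K):
    z=f["range_z"].astype(float); v,u=np.mgrid[:400,:640]
    c=np.stack([(u-K[0,2])/K[0,0]*z,(v-K[1,2])/K[1,1]*z,z],-1)
    w=(c-t)@R; w[z==0]=np.nan
    return w
def save(f,p): cv2.imwrite(p,f["pixels"][:,:,::-1])
E
python3 - <<'E'
from h import *
for n in("scene","top"):
    f,R,t,K=grab(n); save(f,f"pics/{n}0.png"); np.savez(f"{n}0.npz",w=cloud(f,R,t,K),p=f["pixels"],R=R,t=t,K=K); print(n,-R.T@t,K[0,0])
print(r.state())
E
```

```text
scene [ -44.56161716 -447.94651933  447.83518381] 464.462538203743
top [487.19276409  54.36294257 912.6476076 ] 383.9190115489576
{'time': 0.1, 'joint_pos': array([ 6.32535397e+01,  2.42803956e+01,  9.34290858e+01, -3.07214725e-04,
        6.23719594e+01, -1.08947017e+00]), 'joint_vel': array([-0.01241718, -0.040744  ,  0.03182385, -0.03595328, -0.1292684 ,
        0.02094733]), 'joint_torque': array([ 4.23454130e-04, -5.45619464e+01, -2.74320227e+01,  6.45374134e-02,
        1.88468175e-02, -4.02988883e-05]), 'position': array([270.36419877, 562.91383185, 221.96176001]), 'tcp_rot': array([-1.79918569e+02, -1.27655878e-03,  1.54343152e+02]), 'contact_force': array([-0.00051205, -0.45686228, -0.22593717]), 'torque': array([-0.0507459 , -0.00910941, -0.03841252]), 'gripper_force': 0.0, 'gripper_width': 87.84660460515558}
```

View pics/scene0.png

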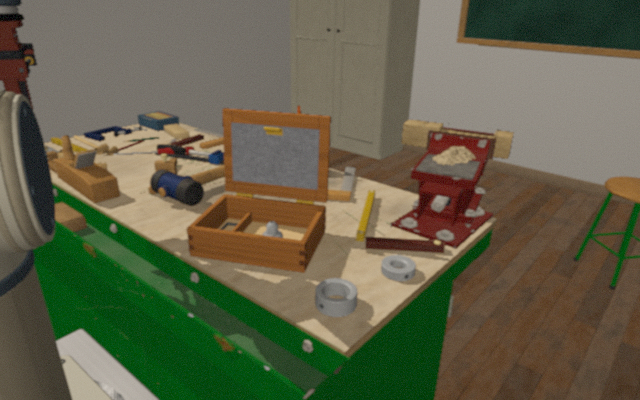

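View pics/top0.png

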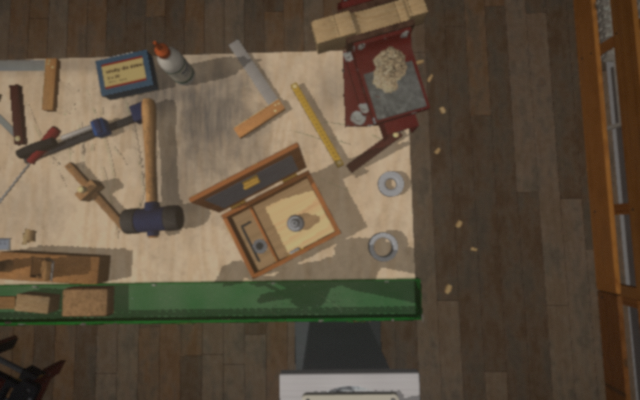

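The scene view shows the open case with the post near (272,230), the wide collar at (336,296) and the narrow one at (398,268). In the top view the post is at (296,223), the wide collar at (383,246), the narrow collar at (391,183), the bevel around (375,152) and the rule around (317,125).

```bash
cat > m.py <<'E'
from h import *
from scipy.optimize import least_squares
D={n:np.load(n+"0.npz") for n in("top","scene")}
box={"top":{"wide":(383,246,20),"narrow":(391,183,18),"post":(296,223,12)},"scene":{"wide":(336,296,26),"narrow":(398,268,22),"post":(272,230,14)}}
for n in D:
    w=D[n]["w"]
    for o,(u,v,s) in box[n].items():
        p=w[v-s:v+s+1,u-s:u+s+1].reshape(-1,3); p=p[~np.isnan(p[:,0])]
        h=np.histogram(p[:,2],bins=np.arange(-6,70,4))
        lo={"wide":22,"narrow":13,"post":30}[o]
        q=p[(p[:,2]>lo)&(p[:,2]<lo+33)]
        c,rad=cv2.minEnclosingCircle(q[:,:2].astype(np.float32))
        print(n,o,"n",len(q),"mean",q.mean(0).round(1),"encl",np.round(c,1),round(rad,1),"zmed",np.median(q[:,2]).round(1),"z max",q[:,2].max().round(1)); print("  ",h[0])
w=D["top"]["w"]
for nm,(u,v) in dict(fl=(254,275),fr=(340,231),br=(306,174),bl=(223,215),bench=(430-60,215),lidL=(194,197),lidR=(300,147)).items():
    print(nm,np.nanmedian(w[v-2:v+3,u-2:u+3].reshape(-1,3),0).round(1))
E
python3 m.py
python3 - <<'E'
from h import *
D=np.load("top0.npz");p=D["p"][:,:,::-1]
a=cv2.resize(p[140:285,185:345],None,fx=5,fy=4,interpolation=3)[:, :800]
a=cv2.resize(p[140:290,185:345],(640,600),interpolation=cv2.INTER_CUBIC)
cv2.imwrite("pics/c1.png",a)
b=cv2.resize(p[135:275,340:430],None,fx=4,fy=4,interpolation=3);cv2.imwrite("pics/c2.png",b)
E
```

```text
top wide n 378 mean [437.3 -83.4  27.7] encl [437.6 -83.5] 32.8 zmed 27.9 z max 31.7
   [287 909  56  13   8  16  13  60 288  30   0   0   0   0   0   0   0   0]
top narrow n 422 mean [ 582.8 -107.6   17.9] encl [ 582.7 -107.7] 30.1 zmed 17.9 z max 21.8
   [174 701  48   7  21 208 204   0   0   0   0   0   0   0   0   0   0   0]
top post n 212 mean [494.9 115.4  40.6] encl [495.3 116.1] 19.6 zmed 35.7 z max 58.3
   [  0   0  38 314  35   1   2   0  20  71  64   0   2  16  33  25   1   0]
scene wide n 582 mean [432.3 -86.2  26.2] encl [434.6 -84.6] 34.3 zmed 26.6 z max 29.2
   [646 860 126 138 137 152 157 188 394   0   0   0   0   0   0   0   0   0]
scene narrow n 456 mean [ 578.  -110.1   16.5] encl [ 580.4 -109.6] 30.6 zmed 16.7 z max 19.0
   [488 653 186 143 111 401  27   0   0   0   0   0   0   0   0   0   0   0]
scene post n 439 mean [463.8  86.2  49. ] encl [470.   84.6] 47.8 zmed 51.2 z max 60.9
   [  0   0  30 166  39  53  45  39  24  44  34  25  26  70  77  83  80   0]
fl [382.3 206.3  60.1]
fr [475.1  15.5  56.9]
br [603.3  88.5  60.3]
bl [515.1 275.7  59.4]
bench [510.7 -59.2  -0.8]
lidL [542.5 282.1 234.8]
lidR [674.7  99.5   1.7]
```

View pics/c1.png

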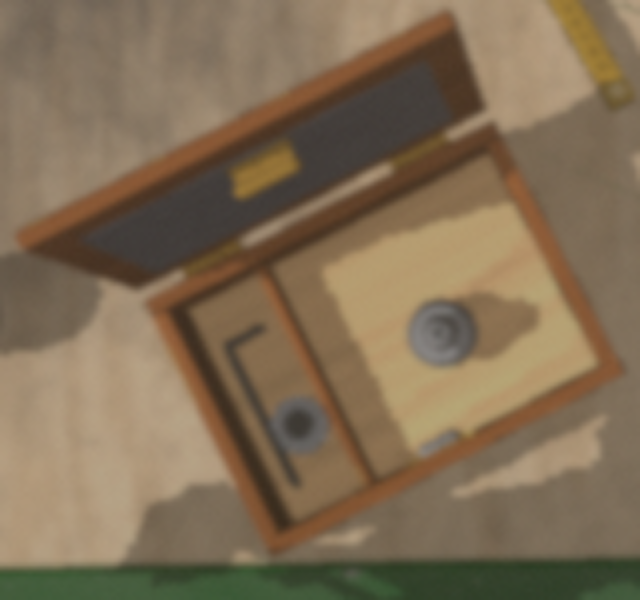

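View pics/c2.png

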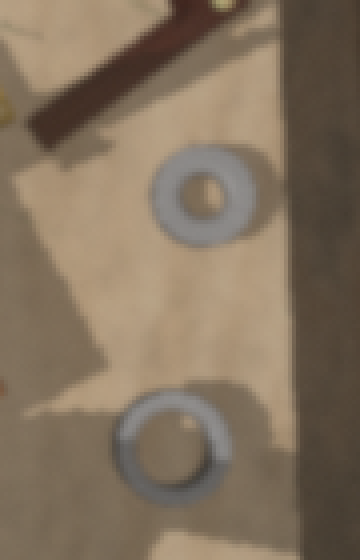

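The crops show the case rim corners at about (272,550), (622,368), (495,128) and (150,300), and the post circle at (442,332). Both collars lie clear, with the bevel tip about 90 mm left of the narrow one. Next I'll fit the case accurately.

```bash
cat > m2.py <<'E'
from h import *
D={n:np.load(n+"0.npz") for n in("top","scene")}
def px2w(n,u,v,z):
    d=D[n];R,t,K=d["R"],d["t"],d["K"];c=-R.T@t;ray=R.T@np.array([(u-K[0,2])/K[0,0],(v-K[1,2])/K[1,1],1]);return c+ray*(z-c[2])/ray[2]
s=lambda x,y:(185+(x+.5)/4-.5,140+(y+.5)/4-.5)
C=[px2w("top",*s(*q),60)[:2] for q in((272,550),(622,368),(495,128),(150,300))]
fl,fr,br,bl=C
print(np.round(C,1),[np.linalg.norm(a-b).round(1) for a,b in((fl,fr),(fr,br),(br,bl),(bl,fl))])
yv=(fl-fr)+(bl-br); print("yaw px",np.degrees(np.arctan2(yv[1],yv[0]))-90)
for n in D:
    w=D[n]["w"].reshape(-1,3); m=(abs(w[:,2]-60)<4)&(w[:,0]>360)&(w[:,0]<620)&(w[:,1]>0)&(w[:,1]<300); q=w[m,:2]
    # keep to near rectangle
    rc=cv2.minAreaRect(q.astype(np.float32)); print(n,len(q),rc)
c=np.mean(C,0); y=yv/np.linalg.norm(yv); x=np.array([y[1],-y[0]])
print("centre",c,"post by case",c-12*x-28*y,"hinge",c+80*x)
print("post by px shoulder z35 (r15-20)",px2w("top",*s(442,332),33),"tip",px2w("top",*s(441,331),56))
L=[px2w("top",*s(*q),235) for q in((18,240),(455,12))];print("lid top corners@235",np.round(L,1))
w=D["top"]["w"].reshape(-1,3);ca=(w[:,:2]-c)@np.array([x,y]).T
m=(w[:,2]>215)&(abs(ca[:,0]-80)<60)&(abs(ca[:,1])<100);print("lid top cloud n",m.sum(),"z",np.percentile(w[m,2],[5,50,95]),"xc",np.percentile(ca[m,0],[5,50,95]))
m=(w[:,2]>90)&(w[:,2]<215)&(abs(ca[:,0]-80)<60)&(abs(ca[:,1])<90);print("inner face fit",np.polyfit(w[m,2],ca[m,0],1))
E
python3 m2.py
```

```text
[[377.8 209.5]
 [473.7  15.3]
 [608.7  83.1]
 [516.  277.2]] [np.float64(216.6), np.float64(151.1), np.float64(215.1), np.float64(154.0)]
yaw px 25.904823806928533
top 1576 ((495.73779296875, 148.08766174316406), (165.0429229736328, 220.65829467773438), 26.43246841430664)
scene 1335 ((494.0586853027344, 147.85643005371094), (170.89366149902344, 221.33383178710938), 26.526826858520508)
centre [494.04347564 146.2819747 ] post by case [495.48179423 115.85285641] hinge [566.0051557  181.23217644]
post by px shoulder z35 (r15-20) [495.54274745 116.33263774  33.        ] tip [495.8895187  115.26219831  56.        ]
lid top corners@235 [[537.9 290.7 235. ]
 [636.6  94.3 235. ]]
lid top cloud n 914 z [217.89955924 233.98760454 236.61720585] xc [ 96.71345478 100.1080895  106.92005759]
inner face fit [6.16652352e-02 8.01682781e+01]
```

```bash
cat > go.py <<'E'
import sys
from h import *
from scipy.spatial.transform import Rotation as Ro
s=r.state(); tgt=np.array(sys.argv[1:4],float); yaw=float(sys.argv[4]) if len(sys.argv)>4 else 26.3
R=Ro.from_euler("xyz",s["tcp_rot"],degrees=True).as_matrix()
R0=Ro.from_euler("xyz",[180,0,s["tcp_rot"][2]],degrees=True).as_matrix()
d=R0.T@(tgt-s["position"]); a=-((yaw-s["tcp_rot"][2]+180)%360-180)
print("t",s["time"],"pos",s["position"].round(1),"rot",s["tcp_rot"].round(2),"F",np.round(s["contact_force"],1),"w",round(s["gripper_width"],1),"j",s["joint_pos"].round(0))
print("move",(d/200).round(4),"turn",round(a/180,4),"(or %.4f)"%((a-180*np.sign(a))/180))
E
python3 go.py 437.5 -83.5 120
```

```text
t 0.1 pos [270.4 562.9 222. ] rot [-179.92   -0.    154.34] F [-0.  -0.5 -0.2] w 87.8 j [63. 24. 93. -0. 62. -1.]
move [-2.1527 -2.5516  0.5098] turn 0.7114 (or -0.2886)
```

Request:
apply_moves(moves="-0.2 -0.25 0 0.059 1;-0.5 -0.6 0 0.118 1;-0.72 -0.85 0 0.177 1;-0.72 -0.85 0 0.236 1;-0.72 -0.85 0 0.295 1;-0.72 -0.85 0 0.354 1;-0.72 -0.85 0 0.413 1;-0.72 -0.85 0 0.472 1;-0.72 -0.85 0 0.531 1;-0.72 -0.85 0 0.59 1;-0.72 -0.85 0 0.65 1;-0.72 -0.85 0 0.709 1")

```text
time: 1.6
position: [326.6, 347.6, 222.4]
tcp_rot: [180.0, 0.0, 26.4]
contact_force: [0.4, 0.1, -0.4]
gripper_width: 87.7
gripper_force: 0.0
```

```bash
python3 go.py 437.5 -83.5 80
```

```text
t 1.6 pos [326.6 347.6 222.4] rot [1.7999e+02 4.0000e-02 2.6370e+01] F [ 0.4  0.1 -0.4] w 87.7 j [ 45.  12. 112.  -0.  57. 109.]
move [-0.4604  2.1774  0.712 ] turn 0.0004 (or -0.9996)
```

Request:
apply_moves(moves="-0.05 0.25 0 0 1;-0.1 0.5 0 0 1;-0.15 0.75 0 0 1;-0.2 1 0 0 1;-0.2 1 0 0 1;-0.2 1 0 0 1")

```text
time: 2.35
position: [380.9, 151.3, 222.6]
tcp_rot: [-180.0, 0.0, 26.7]
contact_force: [0.0, 0.1, 0.1]
gripper_width: 87.7
gripper_force: 0.0
```

Request:
apply_moves(moves="-0.05 0.25 0 0 1;-0.1 0.5 0 0 1;-0.2 0.8 0.2 0 1;-0.26 1 0.5 0 1;-0.26 1 0.7 0 1;-0.26 1 0.7 0 1;-0.26 1 0.7 0 1")

```text
time: 3.22
position: [425.2, -49.7, 83.9]
tcp_rot: [180.0, -0.0, 26.8]
contact_force: [-0.2, -0.2, 0.7]
gripper_width: 87.6
gripper_force: 0.0
```

```bash
python3 go.py 437.5 -83.5 4.5
```

```text
t 3.225 pos [425.2 -49.7  83.9] rot [ 1.7998e+02 -4.0000e-02  2.6810e+01] F [-0.2 -0.2  0.7] w 87.6 j [ -8.  22. 123.   0.  35.  55.]
move [-0.0214  0.1784  0.3968] turn 0.0029 (or -0.9971)
```

Request:
apply_moves(moves="-0.021 0.178 0 0.003 1;-0.021 0.178 0 0.003 1;-0.021 0.178 0.2 0.003 1;-0.021 0.178 0.3 0.003 1;-0.021 0.178 0.397 0.003 1;-0.021 0.178 0.397 0.003 1;-0.021 0.178 0.397 0.003 1")

```text
time: 4.1
position: [437.8, -84.0, 4.9]
tcp_rot: [179.9, -0.1, 26.2]
contact_force: [0.3, -0.1, 0.8]
gripper_width: 88.0
gripper_force: 0.0
```

```bash
python3 go.py 437.5 -83.5 4.5
```

```text
t 4.1 pos [437.8 -84.    4.9] rot [ 1.7991e+02 -1.1000e-01  2.6240e+01] F [ 0.3 -0.1  0.8] w 88.0 j [-12.  33. 122.   0.  25.  51.]
move [ 0.     -0.003   0.0019] turn -0.0003 (or 0.9997)
```

Request:
apply_moves(moves="0 0 0 0 0.5;0 0 0 0 0.5;0 0 0 0 0.5;0 0 0 0 0.5;0 0 0 0 0.5;0 0 0 0 0.5;0 0 -0.1 0 0.5;0 0 -0.3 0 0.5;0 0 -0.5 0 0.5;0 0 -0.5 0 0.5;0 0 -0.5 0 0.5", newtons=40)

```text
time: 5.48
position: [435.9, -84.4, 102.3]
tcp_rot: [-180.0, 0.1, 26.2]
contact_force: [-0.3, 0.5, -4.6]
gripper_width: 63.4
gripper_force: 40.0
```

```bash
python3 go.py 495.4 115.9 104; python3 -c "
from h import *
f,R,t,K=grab('scene');save(f,'pics/a.png');cv2.imwrite('pics/a2.png',cv2.resize(f['pixels'][180:360,220:460,::-1],None,fx=3,fy=3,interpolation=2))"
```

```text
t 5.475 pos [435.9 -84.4 102.3] rot [-1.7995e+02  6.0000e-02  2.6180e+01] F [-0.3  0.5 -4.6] w 63.4 j [-12.  21. 120.  -0.  39.  51.]
move [ 0.7089 -0.7676 -0.0083] turn -0.0007 (or 0.9993)
```

View pics/a2.png

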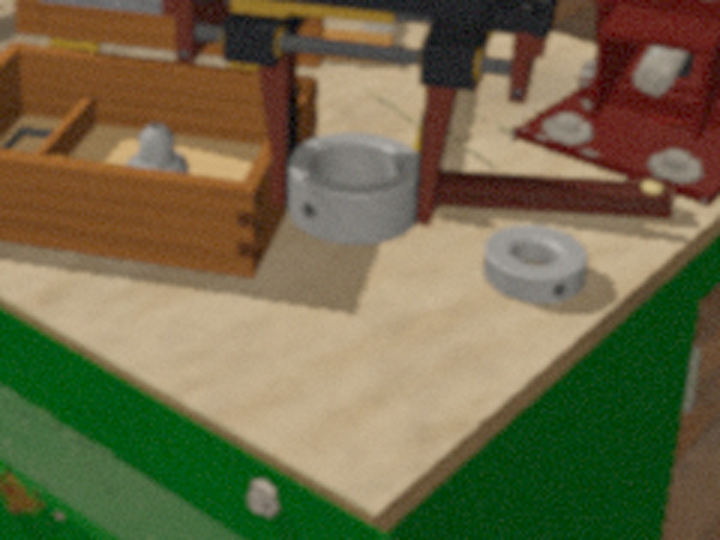

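The collar hangs level between the fingertips at crop (355,185). The 63.4 mm width is a bit small, so I'll check its position in the hand from depth.

```bash
cat > ring.py <<'E'
import sys
from h import *
from scipy.optimize import least_squares
def ring(cx,cy,zb,H,Ro_,w):
    # fit vertical cylinder outer wall using scene points between zb+3..zb+H-3, outside
    q=w.reshape(-1,3); m=(q[:,2]>zb+3)&(q[:,2]<zb+H-4); d=q[:,:2]-[cx,cy]; rr=np.hypot(*d.T); m&=(rr<Ro_+8)&(rr>Ro_-7)
    q=q[m]
    f=lambda p:np.hypot(q[:,0]-p[0],q[:,1]-p[1])-Ro_
    s=least_squares(f,[cx,cy],loss="soft_l1",f_scale=1); return len(q),s.x.round(2),np.abs(f(s.x)).mean().round(2)
w0=np.load("scene0.npz")["w"]
print("bench wide",ring(437.5,-83.5,0,28,33,w0),"narrow",ring(582.7,-107.7,0,18,30,w0))
if len(sys.argv)>1:
    H,Rr,zoff=map(float,sys.argv[1:4]); f,R,t,K=grab("scene"); w=cloud(f,R,t,K); s=r.state(); p=s["position"]
    print("tcp",p.round(2),"held",ring(p[0],p[1],p[2]-zoff,H,Rr,w))
E
python3 ring.py 28 33 4.5
```

```text
bench wide (474, array([435.6 , -83.84]), np.float64(0.58)) narrow (183, array([ 581.39, -108.38]), np.float64(0.78))
tcp [435.42 -84.3  101.75] held (679, array([434.54, -84.64]), np.float64(1.44))
```

Request:
apply_moves(moves="0.1 -0.11 0 0 0.5;0.24 -0.26 0 0 0.5;0.38 -0.41 0 0 0.5;0.52 -0.56 0 0 0.5;0.65 -0.7 0 0 0.5;0.7 -0.76 0 0 0.5;0.709 -0.768 0 0 0.5;0.709 -0.768 0 0 0.5;0.709 -0.768 0 0 0.5")

```text
time: 6.7
position: [495.8, 114.8, 103.1]
tcp_rot: [-180.0, 0.0, 26.1]
contact_force: [0.2, 0.2, -4.0]
gripper_width: 63.0
gripper_force: 40.0
```

```bash
python3 go.py 495.4 115.9 62
```

```text
t 6.7 pos [495.8 114.8 103.1] rot [-1.800e+02  5.000e-02  2.611e+01] F [ 0.2  0.2 -4. ] w 63.0 j [ 12.  25. 112.  -0.  43.  76.]
move [ 0.0008 -0.0057  0.2055] turn -0.001 (or 0.9990)
```

Request:
apply_moves(moves="0.001 -0.006 0.1 0 0.5;0.001 -0.006 0.2 0 0.5;0.001 -0.006 0.27 0 0.5;0.001 -0.006 0.3 0 0.5;0.001 -0.006 0.32 0 0.5;0.001 -0.006 0.34 0 0.5;0.001 -0.006 0.36 0 0.5;0.001 -0.006 0.37 0 0.5")

```text
time: 7.7
position: [495.6, 117.0, 29.1]
tcp_rot: [-180.0, 0.0, 26.2]
contact_force: [-0.8, -1.5, -3.3]
gripper_width: 62.8
gripper_force: 40.0
```

```bash
python3 go.py 495.4 115.9 12.5
```

```text
t 7.7 pos [495.6 117.   29.1] rot [-1.800e+02  3.000e-02  2.619e+01] F [-0.8 -1.5 -3.3] w 62.8 j [ 12.  33. 114.  -0.  34.  76.]
move [-0.0032  0.0045  0.0832] turn -0.0006 (or 0.9994)
```

Below the shoulder, with little force. I'll go down the rest of the way.

Request:
apply_moves(moves="0 0.003 0.02 0 0.5;0 0.003 0.04 0 0.5;0 0.003 0.06 0 0.5;0 0.003 0.075 0 0.5;0 0.003 0.082 0 0.5;0 0.003 0.082 0 0.5")

```text
time: 8.45
position: [495.5, 116.5, 12.5]
tcp_rot: [-180.0, 0.1, 26.2]
contact_force: [-4.2, 0.8, -3.4]
gripper_width: 63.0
gripper_force: 40.0
```

```bash
python3 go.py 495.4 115.9 12.5
```

```text
t 8.45 pos [495.5 116.5  12.5] rot [-1.7997e+02  7.0000e-02  2.6180e+01] F [-4.2  0.8 -3.4] w 63.0 j [ 12.  35. 114.   0.  32.  76.]
move [-0.0015  0.0025  0.0001] turn -0.0007 (or 0.9993)
```

Request:
apply_moves(moves="0 0 0 0 0.95;0 0 0 0 0.95;0 0 0 0 0.95;0 0 0 0 0.95;0 0 0 0 0.95;0 0 -0.1 0 0.95;0 0 -0.3 0 0.95;0 0 -0.5 0 0.95;0 0 -0.7 0 0.95;0 0 -0.7 0 0.95")

```text
time: 9.7
position: [498.2, 116.9, 155.8]
tcp_rot: [179.9, -0.3, 26.2]
contact_force: [0.4, -0.4, -0.0]
gripper_width: 83.4
gripper_force: 0.0
```

```bash
python3 go.py 582.7 -107.7 100; python3 -c "
from h import *
f,R,t,K=grab('top');w=cloud(f,R,t,K)
q=w.reshape(-1,3);d=np.hypot(q[:,0]-495.4,q[:,1]-116);m=(d<40)&(d>23)&(q[:,2]<60);print('wide top z',np.histogram(q[m,2],bins=np.arange(0,60,4)))
m=(d<40)&(q[:,2]>30)&(q[:,2]<45);print(m.sum(),q[m].mean(0),cv2.minEnclosingCircle(q[m,:2].astype(np.float32)))
f,R,t,K=grab('scene');cv2.imwrite('pics/b.png',cv2.resize(f['pixels'][180:360,180:420,::-1],None,fx=3,fy=3,interpolation=2))"
```

```text
t 9.7 pos [498.2 116.9 155.8] rot [179.91  -0.35  26.19] F [ 0.4 -0.4 -0. ] w 83.4 j [ 12.  20. 111.  -0.  49.  76.]
move [-0.1165  1.1944  0.2788] turn -0.0006 (or 0.9994)
wide top z (array([0, 0, 0, 0, 0, 0, 0, 0, 0, 0, 0, 0, 0, 0]), array([ 0,  4,  8, 12, 16, 20, 24, 28, 32, 36, 40, 44, 48, 52, 56]))
0 [nan nan nan] ((0.0, 0.0), 0.0)<string>:5: RuntimeWarning: Mean of empty slice.
  ret = um.true_divide(
```

View pics/b.png

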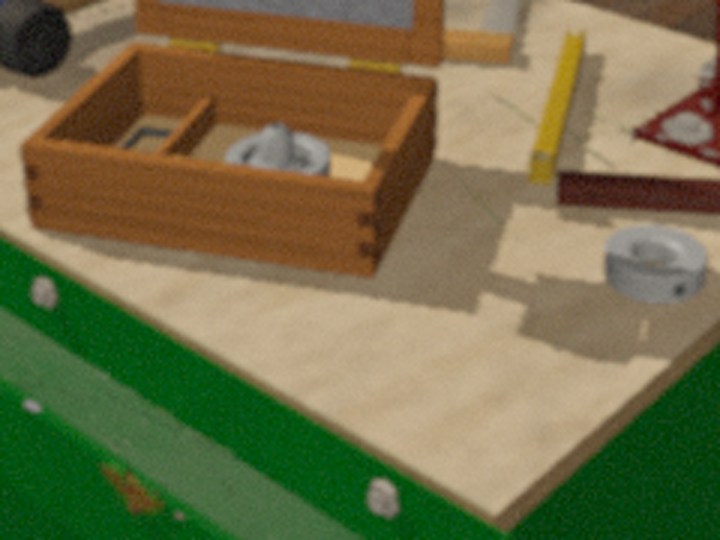

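The wide collar sits flat around the post at crop (278,150), well down. I'll confirm its height from the top view once the arm is clear, and move toward the narrow collar now.

Request:
apply_moves(moves="-0.02 0.15 0 0 0.95;-0.04 0.4 0 0 0.95;-0.06 0.65 0 0 0.95;-0.09 0.9 0 0 0.95;-0.11 1 0.1 0 1;-0.117 1 0.25 0 1;-0.117 1 0.278 0 1")

```text
time: 10.68
position: [560.7, -73.3, 93.8]
tcp_rot: [-179.8, 0.3, 26.1]
contact_force: [0.1, -0.5, 0.4]
gripper_width: 87.9
gripper_force: 0.0
```

```bash
python3 go.py 582.7 -107.7 3.5; python3 -c "
from h import *
f,R,t,K=grab('top');w=cloud(f,R,t,K)
q=w.reshape(-1,3);d=np.hypot(q[:,0]-495.4,q[:,1]-116);m=(d<40)&(d>24)&(q[:,2]<60);print('wide top z',np.histogram(q[m,2],bins=np.arange(0,60,4)))
m=(d<40)&(d>15)&(q[:,2]>30)&(q[:,2]<45);print(m.sum(),q[m].mean(0),np.median(q[m&(d>24),2]),cv2.minEnclosingCircle(q[m,:2].astype(np.float32)))
m=(d<12)&(q[:,2]>45);print('tip',q[m].mean(0))
p=q[(d<33)&(d>23)&(q[:,2]>30)];print('plane',np.linalg.lstsq(np.c_[p[:,:2]-[495.4,116],np.ones(len(p))],p[:,2],rcond=None)[0])
"
```

```text
t 10.675 pos [560.7 -73.3  93.8] rot [-179.78    0.32   26.14] F [ 0.1 -0.5  0.4] w 87.9 j [ -9.  30. 105.   0.  45.  55.]
move [0.0231 0.203  0.4517] turn -0.0009 (or 0.9991)
wide top z (array([  3, 106, 139,   2,   1,   1,   7,   1, 149, 141,   2,   0,   0,
         0]), array([ 0,  4,  8, 12, 16, 20, 24, 28, 32, 36, 40, 44, 48, 52, 56]))
443 [495.80521132 116.5393848   35.24602351] 35.919833857244086 ((496.10821533203125, 116.39131927490234), 32.783203125)
tip [495.01304095 116.14436639  52.66610937]
plane [ 6.66086316e-03 -2.36043296e-03  3.60389060e+01]
```

Wide collar home: top at z 36, level, centre (496,116.4).

Request:
apply_moves(moves="0.023 0.1 0 0 1;0.023 0.203 0 0 1;0.023 0.203 0.1 0 1;0.023 0.203 0.25 0 1;0.023 0.203 0.4 0 1;0.023 0.203 0.45 0 1;0.023 0.203 0.45 0 1;0.023 0.203 0.45 0 1")

```text
time: 11.72
position: [586.1, -107.8, 8.1]
tcp_rot: [180.0, -0.1, 26.2]
contact_force: [0.1, 0.4, 0.2]
gripper_width: 87.9
gripper_force: 0.0
```

```bash
python3 go.py 582.7 -107.7 3.5
```

```text
t 11.725 pos [ 586.1 -107.8    8.1] rot [ 1.7995e+02 -6.0000e-02  2.6180e+01] F [0.1 0.4 0.2] w 87.9 j [-12.  39. 103.   0.  38.  52.]
move [-0.0149 -0.008   0.023 ] turn -0.0006 (or 0.9994)
```

Request:
apply_moves(moves="0 0 0 0 1;0 0 0 0 1")

```text
time: 11.98
position: [585.9, -107.8, 8.0]
tcp_rot: [180.0, -0.1, 26.2]
contact_force: [-0.6, 0.1, 0.8]
gripper_width: 87.8
gripper_force: 0.0
```

```bash
python3 go.py 582.7 -107.7 3.5
```

```text
t 11.975 pos [ 585.9 -107.8    8. ] rot [ 1.7995e+02 -6.0000e-02  2.6180e+01] F [-0.6  0.1  0.8] w 87.8 j [-12.  39. 103.  -0.  38.  52.]
move [-0.0141 -0.0076  0.0227] turn -0.0007 (or 0.9993)
```

Request:
apply_moves(moves="-0.014 -0.007 0.012 0 1;-0.014 -0.007 0.022 0 1;-0.014 -0.007 0.022 0 1;-0.014 -0.007 0.022 0 0.4;-0.014 -0.007 0.022 0 0.4;-0.014 -0.007 0.022 0 0.4;-0.014 -0.007 0.022 0 0.4;-0.014 -0.007 0.022 0 0.4;-0.014 -0.007 0.022 0 0.4;-0.014 -0.007 0.022 0 0.4", newtons=35)

```text
time: 13.22
position: [582.3, -107.7, 2.9]
tcp_rot: [180.0, -0.0, 26.2]
contact_force: [-0.8, 0.1, -0.1]
gripper_width: 56.6
gripper_force: 35.0
```

```bash
python3 go.py 582.7 -107.7 120
```

```text
t 13.225 pos [ 582.3 -107.7    2.9] rot [ 1.7999e+02 -1.0000e-02  2.6180e+01] F [-0.8  0.1 -0.1] w 56.6 j [-12.  40. 103.  -0.  37.  52.]
move [ 0.0017  0.0006 -0.5856] turn -0.0007 (or 0.9993)
```

Request:
apply_moves(moves="0 0 -0.1 0 0.4;0 0 -0.3 0 0.4;0 0 -0.55 0 0.4;0 0 -0.55 0 0.4")

```text
time: 13.72
position: [585.1, -108.2, 117.7]
tcp_rot: [179.7, -0.4, 26.2]
contact_force: [0.6, 0.3, -2.2]
gripper_width: 56.3
gripper_force: 35.0
```

```bash
python3 go.py 495.5 116.1 105; python3 ring.py 18 30 2.9
```

```text
t 13.725 pos [ 585.1 -108.2  117.7] rot [179.72  -0.37  26.18] F [ 0.6  0.3 -2.2] w 56.3 j [-12.  29. 101.   0.  49.  52.]
move [ 0.093  -1.2043  0.0637] turn -0.0007 (or 0.9993)
bench wide (474, array([435.6 , -83.84]), np.float64(0.58)) narrow (183, array([ 581.39, -108.38]), np.float64(0.78))
tcp [ 583.41 -107.92  115.35] held (271, array([ 583.96, -108.69]), np.float64(1.4))
```

Request:
apply_moves(moves="0.01 -0.12 0 0 0.4;0.03 -0.35 0 0 0.4;0.05 -0.6 0 0 0.4;0.07 -0.85 0 0 0.4;0.09 -1 0 0 0.4;0.093 -1 0 0 0.4")

```text
time: 14.52
position: [507.8, 82.2, 111.4]
tcp_rot: [-179.9, 0.2, 26.4]
contact_force: [-0.6, 0.3, -2.6]
gripper_width: 56.8
gripper_force: 35.0
```

Request:
apply_moves(moves="0 -0.1 0 0 0.4;0 -0.18 0 0 0.4;0 -0.204 0.03 0 0.4;0 -0.204 0.06 0 0.4;0 -0.204 0.06 0 0.4;0 -0.204 0.06 0 0.4")

```text
time: 15.28
position: [492.9, 116.2, 100.8]
tcp_rot: [180.0, 0.0, 26.1]
contact_force: [-0.9, -0.1, -2.6]
gripper_width: 56.7
gripper_force: 35.0
```

```bash
python3 go.py 495.6 116.2 65
```

```text
t 15.275 pos [492.9 116.2 100.8] rot [1.800e+02 1.000e-02 2.615e+01] F [-0.9 -0.1 -2.6] w 56.7 j [ 12.  25. 113.  -0.  42.  76.]
move [0.012  0.0061 0.1789] turn -0.0009 (or 0.9991)
```

Request:
apply_moves(moves="0.012 0.006 0.05 0 0.4;0.012 0.006 0.13 0 0.4;0.012 0.006 0.17 0 0.4;0.012 0.006 0.17 0 0.4;0.012 0.006 0.17 0 0.4")

```text
time: 15.9
position: [495.5, 116.6, 66.8]
tcp_rot: [-180.0, 0.0, 26.2]
contact_force: [-0.5, 0.2, -3.2]
gripper_width: 56.7
gripper_force: 35.0
```

```bash
python3 go.py 495.6 116.2 39.5
```

```text
t 15.9 pos [495.5 116.6  66.8] rot [-1.800e+02  1.000e-02  2.619e+01] F [-0.5  0.2 -3.2] w 56.7 j [ 12.  29. 113.   0.  38.  76.]
move [-0.0003  0.0022  0.1366] turn -0.0006 (or 0.9994)
```

Request:
apply_moves(moves="0 0.001 0.03 0 0.4;0 0.001 0.05 0 0.4;0 0.001 0.07 0 0.4;0 0.001 0.08 0 0.4;0 0.001 0.09 0 0.4;0 0.001 0.1 0 0.4")

```text
time: 16.65
position: [495.5, 116.4, 46.8]
tcp_rot: [180.0, -0.0, 26.2]
contact_force: [0.1, 0.9, -3.0]
gripper_width: 56.3
gripper_force: 35.0
```

```bash
python3 go.py 495.6 116.2 39.5
```

```text
t 16.65 pos [495.5 116.4  46.8] rot [180.    -0.    26.18] F [ 0.1  0.9 -3. ] w 56.3 j [ 12.  31. 113.  -0.  36.  76.]
move [-0.0002  0.0011  0.0365] turn -0.0006 (or 0.9994)
```

Request:
apply_moves(moves="0 0 0.015 0 0.4;0 0 0.025 0 0.4;0 0 0.035 0 0.4;0 0 0.035 0 0.4")

```text
time: 17.15
position: [495.4, 116.4, 39.7]
tcp_rot: [-180.0, 0.0, 26.2]
contact_force: [-0.5, -0.5, -3.7]
gripper_width: 56.9
gripper_force: 35.0
```

Request:
apply_moves(moves="0 0 0 0 0.95;0 0 0 0 0.95;0 0 0 0 0.95;0 0 0 0 0.95;0 0 0 0 0.95;0 0 -0.1 0 0.95;0 0 -0.3 0 0.95;0 0 -0.5 0 0.95;0 0 -0.9 0 0.95;0 0 -1 0 0.95")

```text
time: 18.4
position: [496.2, 116.6, 242.8]
tcp_rot: [180.0, -0.2, 26.2]
contact_force: [0.7, 0.2, -0.7]
gripper_width: 83.5
gripper_force: 0.0
```

```bash
python3 go.py 520 0 240
```

```text
t 18.4 pos [496.2 116.6 242.8] rot [ 1.7996e+02 -1.7000e-01  2.6180e+01] F [ 0.7  0.2 -0.7] w 83.5 j [ 12.  13. 107.   0.  60.  76.]
move [-0.1503  0.5755  0.0142] turn -0.0006 (or 0.9994)
```

```bash
python3 -c "
from h import *
for n in('scene','top'):
    f,R,t,K=grab(n);w=cloud(f,R,t,K);q=w.reshape(-1,3);d=np.hypot(q[:,0]-494.8,q[:,1]-116);m=(d<29)&(d>14)&(q[:,2]<70)&(q[:,2]>30)
    print(n,m.sum(),np.histogram(q[m,2],bins=np.arange(30,70,4))[0]); p=q[m&(q[:,2]>45)]
    if len(p)>10: print('plane',np.linalg.lstsq(np.c_[p[:,:2]-[494.8,116],np.ones(len(p))],p[:,2],rcond=None)[0],cv2.minEnclosingCircle(p[:,:2].astype(np.float32)))
"
```

```text
scene 286 [  0   6   4   6  13 247  10   0   0]
plane [6.35524642e-03 1.93588697e-02 5.24515332e+01] ((494.85992431640625, 115.79166412353516), 28.92281150817871)
top 0 [0 0 0 0 0 0 0 0 0]
```

Request:
apply_moves(moves="0 0 -0.1 0 0.5;0 0 -0.25 0 0.2;0.1 0 -0.25 0 0;0.3 0 -0.25 0 0;0.5 0 -0.25 0 0;0.7 0 -0.25 0 0;0.86 0 -0.25 0 0;0.86 0 -0.25 0 0;0.86 0 -0.25 0 0")

```text
time: 19.62
position: [648.7, 191.9, 288.5]
tcp_rot: [-180.0, 0.1, 26.2]
contact_force: [-0.1, 0.6, 0.2]
gripper_width: 0.5
gripper_force: 0.0
```

```bash
python3 go.py 649 192 185
```

```text
t 19.625 pos [648.7 191.9 288.5] rot [-1.7997e+02  1.5000e-01  2.6180e+01] F [-0.1  0.6  0.2] w 0.5 j [15. 25. 83. -0. 72. 79.]
move [1.700e-03 1.000e-04 5.175e-01] turn -0.0006 (or 0.9994)
```

Request:
apply_moves(moves="0 0 0.15 0 0;0 0 0.35 0 0;0 0 0.517 0 0;0 0 0.517 0 0;-0.12 0 0.517 0 0;-0.2 0 0.517 0 0;-0.28 0 0.517 0 0;-0.36 0 0.517 0 0;-0.44 0 0.517 0 0")

```text
time: 20.75
position: [570.4, 153.1, 187.1]
tcp_rot: [180.0, -0.1, 26.2]
contact_force: [1.8, 1.1, -1.2]
gripper_width: 0.4
gripper_force: 0.7
```

```bash
python3 go.py 482 109 185; python3 -c "
from h import *
f,R,t,K=grab('scene');save(f,'pics/d.png')"
```

```text
t 20.75 pos [570.4 153.1 187.1] rot [ 1.7998e+02 -7.0000e-02  2.6180e+01] F [ 1.8  1.1 -1.2] w 0.4 j [14. 24. 99. -0. 57. 78.]
move [-0.4938  0.0029  0.0104] turn -0.0006 (or 0.9994)
```

View pics/d.png

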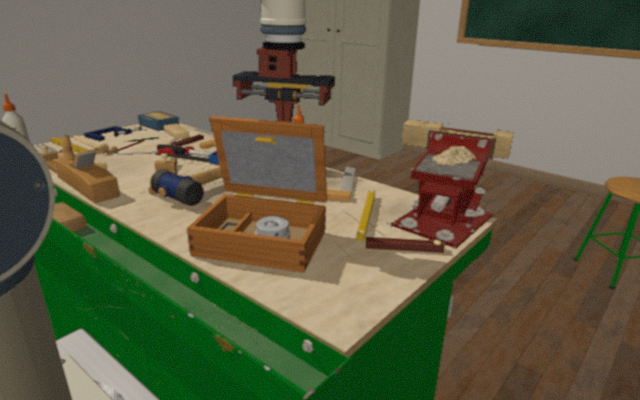

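The fingers behind the lid (285,110) are pushing it forward, and both collars sit on the post at (272,228).

Request:
apply_moves(moves="-0.08 0 0 0 0;-0.16 0 0 0 0;-0.24 0 0 0 0;-0.32 0 0 0 0;-0.4 0 0 0 0;-0.46 0 0 0 0;-0.46 0 -0.1 0 0;-0.46 0 -0.1 0 0;-0.46 0 -0.1 0 0;-0.46 0 -0.1 0 0;-0.46 0 -0.1 0 0")

```text
time: 22.18
position: [488.1, 112.8, 205.9]
tcp_rot: [-180.0, 0.1, 26.2]
contact_force: [1.3, 0.4, 0.6]
gripper_width: 0.7
gripper_force: 0.0
```

```bash
python3 go.py 438 118 150; python3 -c "
from h import *
f,R,t,K=grab('scene');save(f,'pics/e.png')"
```

```text
t 22.175 pos [488.1 112.8 205.9] rot [-1.7999e+02  5.0000e-02  2.6180e+01] F [1.3 0.4 0.6] w 0.7 j [ 12.  15. 110.  -0.  55.  75.]
move [-0.2132 -0.1336  0.2796] turn -0.0006 (or 0.9994)
```

View pics/e.png

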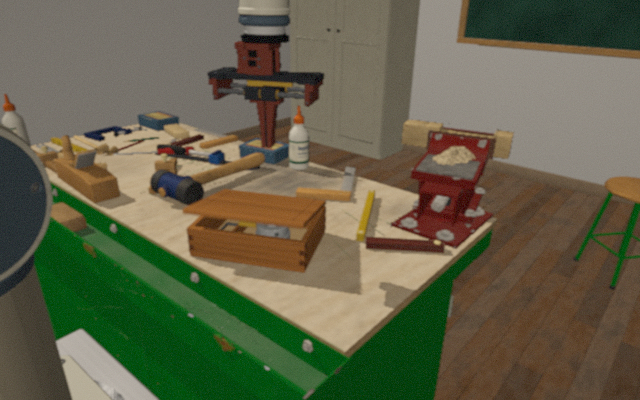

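The lid has fallen nearly shut (it was still sinking in the picture). I'll go above the press point.

Request:
apply_moves(moves="-0.1 -0.06 0 0 0;-0.21 -0.134 0 0 0;-0.218 -0.134 0.1 0 0;-0.218 -0.134 0.25 0 0;-0.218 -0.134 0.4 0 0;-0.218 -0.134 0.5 0 0;-0.218 -0.134 0.5 0 0;-0.218 -0.134 0.5 0 0")

```text
time: 23.22
position: [437.8, 117.8, 107.0]
tcp_rot: [180.0, -0.0, 26.2]
contact_force: [-1.2, -0.6, 0.6]
gripper_width: 0.6
gripper_force: 0.0
```

```bash
python3 go.py 436.6 118.3 82; python3 -c "
from h import *
f,R,t,K=grab('scene');w=cloud(f,R,t,K).reshape(-1,3)
a=(w[:,:2]-[565.7,182.1])@np.array([[.8965,.443],[-.443,.8965]]).T
m=(abs(a[:,1])<100)&(a[:,0]>-165)&(a[:,0]<-10)&(w[:,2]<130)&(w[:,2]>62)&(np.hypot(a[:,0]+144,a[:,1])>40);k=np.polyfit(-a[m,0],w[m,2],1);print(m.sum(),k)"
```

```text
t 23.225 pos [437.8 117.8 107. ] rot [ 1.7999e+02 -3.0000e-02  2.6190e+01] F [-1.2 -0.6  0.6] w 0.6 j [ 14.  21. 119.  -0.  40.  77.]
move [-0.0042 -0.0048  0.1248] turn -0.0006 (or 0.9994)
2447 [ 0.08496006 69.02015073]
```

Lid rests on the catch at 0.085 rad, as expected. Pressing down slowly.

Request:
apply_moves(moves="0 0 0.06 0 0;0 0 0.11 0 0;0 0 0.13 0 0;0 0 0.14 0 0;0 0 0.15 0 0;0 0 0.16 0 0")

```text
time: 24.02
position: [437.4, 117.7, 74.1]
tcp_rot: [-180.0, -0.0, 26.2]
contact_force: [0.8, 0.8, 0.3]
gripper_width: 0.4
gripper_force: 0.0
```

```bash
python3 go.py 436.6 118.3 69
```

```text
t 24.025 pos [437.4 117.7  74.1] rot [-180.     -0.     26.18] F [0.8 0.8 0.3] w 0.4 j [ 14.  25. 120.   0.  35.  77.]
move [-0.0022 -0.0044  0.0257] turn -0.0007 (or 0.9993)
```

Request:
apply_moves(moves="0 0 0.012 0 0;0 0 0.022 0 0;0 0 0.028 0 0;0 0 0.028 0 0")

```text
time: 24.52
position: [437.4, 117.7, 69.9]
tcp_rot: [180.0, -0.0, 26.2]
contact_force: [-5.0, -1.2, 18.8]
gripper_width: 0.3
gripper_force: 9.5
```

Request:
apply_moves(moves="0 0 -0.1 0 0;0 0 -0.3 0 0;0 0 -0.5 0 0;0 0 -0.5 0 0;0 0 -0.5 0 0;0 0 -0.5 0 0")

```text
time: 25.28
position: [436.4, 117.4, 167.6]
tcp_rot: [-180.0, 0.1, 26.2]
contact_force: [0.4, 0.7, -0.1]
gripper_width: 0.3
gripper_force: 0.0
```

```bash
python3 go.py 436.6 118.3 82; python3 -c "
from h import *
f,R,t,K=grab('scene');save(f,'pics/f.png');w=cloud(f,R,t,K).reshape(-1,3)
a=(w[:,:2]-[565.7,182.1])@np.array([[.8965,.443],[-.443,.8965]]).T
m=(abs(a[:,1])<100)&(a[:,0]>-165)&(a[:,0]<-10)&(w[:,2]<110)&(w[:,2]>62);k=np.polyfit(-a[m,0],w[m,2],1);print(m.sum(),k)"
```

```text
t 25.275 pos [436.4 117.4 167.6] rot [-1.7997e+02  1.4000e-01  2.6180e+01] F [ 0.4  0.7 -0.1] w 0.3 j [ 14.  15. 117.  -0.  49.  77.]
move [ 0.0026 -0.0035  0.4282] turn -0.0007 (or 0.9993)
3835 [7.44499764e-05 6.88101660e+01]
```

View pics/f.png

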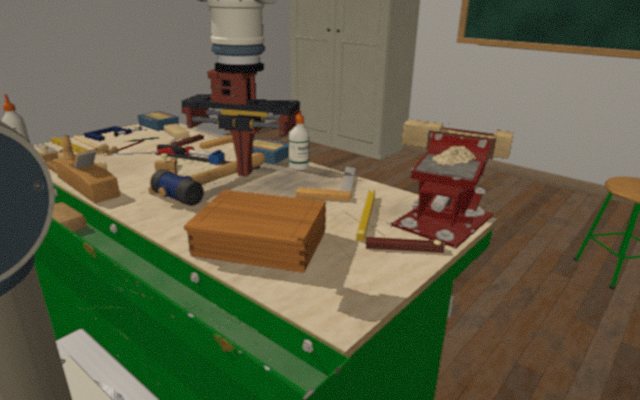

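The lid is flat and shut at (258,215), with a fitted slope of 0.0001 rad. The gripper is clear of it, and the rule and bevel haven't been touched.

```bash
python3 -c "
from rig import job
print(job.sign_off())"
```

```text
the job is handed in; nothing more can be done
None
```

I handed the job in at about 25 s: both collars measured home on the post, the lid measured shut behind its catch, and the rule and bevel were not touched; sign-off gave no verdict.

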